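# Eject a plaster plinth from its mould and build a still life

### The arm

A 7-joint arm with a two-finger parallel gripper is mounted at the origin on the work surface. World frame = base frame: x ahead of the robot, y to its left, z up, the work surface at z = 0. Lengths are in m, angles in rad, forces in N, time in s.
With the tool pointing down it reaches from about 0.4 to 0.875 m from the base axis. Payload 19.3 kg.
Tool frame: the origin (TCP) lies midway between the tips of the shut fingers; the grasp point (between the pads) lies bot.pinch_z behind it (bot.pinch_z is the distance from the TCP to the grasp point, in m); z points along the fingers, y is the line along which they close (so a half turn about z gives the same grasp; the last joint's range is limited). The gripper opens to 85 mm and grips with 20 to 120 N. Pads are 22 mm wide; open, the fingers measure 114 mm over their backs; the gripper's body (76 mm by 85 mm) begins 54 mm behind the grasp point. The pads swing forward as they close: fully open they stand 13 mm farther back than shut.
Start: joints at [1.126, 0.521, -0.036, 1.599, 0.021, 1.021, -0.113], TCP at [0.229, -0.582, 0.206] pointing down, gripper open.
Joint ranges: [-2.91, 2.91], [-0.3, 2.13], [-1.5, 1.42], [0.17, 2.43], [-1.26, 4.41], [0.16, 1.93], [-2.52, 2.52]. Speed limits (rad/s): [1.89, 1.89, 2.39, 2.39, 3.01, 3.01, 3.01].

### API

Orientations are given as [roll, pitch, yaw] about the fixed x, y, z axes, in that order (R = Rz(yaw) Ry(pitch) Rx(roll)).
In Python, from workcell import readout, grab_frame, camera_info, workorder, bot gives the robot as it stands. The module is installed in compiled form; this text tells all that it offers.
- The arm moves only by the tool drive_tool, never from a script. Its argument "targets" is a list of rows, each an object of numbers: "dx", "dy", "dz": the shift along the tool's x, y, z as a fraction of full scale; "yaw": the turn about the tool's z as a fraction of full scale; "fingers": the closure, from 0 (fully open) to 1 (shut). In form: [{"dx": .., "dy": .., "dz": .., "yaw": .., "fingers": ..}, ...]. A call has 1 to 20 rows; each row shifts and turns the commanded pose from where the row before left it, along the tool's axes as they then stand; what a row does not reach is not made up. Full scale, the value 1, is 0.1 m for a shift and 90 degrees for a turn. A row lasts 1/10 s, in which the tool goes at most 50 mm and 8.59 degrees, less where a joint would pass 70% of its speed; a pose out of reach is approached as far as the arm can. A call with a number of a shift or a turn outside -1 to 1 is refused whole. A call with a gripper value outside its range is refused whole. The fingers move at their own pace and stop on an object; "squeeze" is the grip in N (left out, the last holds). Time passes only in rows, so rows that do not move let the fingers close. It gives the time, the measured TCP pose, the force, the opening and the grip force at its end, in the units of the state.
- readout.observe(): the state, without advancing time (a new reading comes with each control period).
- grab_frame(name): name is "side" or "top" or "wrist"; returns the picture (420x560x3 uint8, blue, green, red); there is no depth.
- camera_info(name): a dict with "fx", "fy", "cx", "cy" (pixels), "D" ([k1, k2, p1, p2, k3] as OpenCV has them; the pictures are not rectified), "T" (4x4, takes a point from camera to world coordinates); the wrist camera has in their place "hand_eye" (4x4, takes a point from camera to tool coordinates, whose origin is the TCP and whose axes are the flange's). Camera axes: x right, y up, looking along -z (the intrinsics and any distortion apply to the point x, -y, -z); pixel columns grow to the right and rows downward; lengths in m; the calibration is good to about 2 mm. A picture is of the moment at which its call begins: read the wrist's pose just before it. camera_info takes no time and is no camera call.
- workorder.job_done(): hands the job in; it is judged then, once.
The state is a dict: "clock": time; "qpos": joint angles; "qd": joint speeds; "joint_efforts": joint torques, N m; "position": TCP position; "tool_rot": TCP orientation; "force": force on the tool from outside, world axes, zero at the start; "moment": the same for the moment, N m; "grip_width": finger opening in m; "finger_force": force on a finger pad.
Only numpy, scipy, OpenCV 4.12 (cv2) and the standard library are available. Lean on these libraries where they do the work, as an engineer would, in place of code of your own. Each camera call takes 0.05 s, during which the arm holds its last target. There are 200 camera calls.

### The job

Set up the still life: push the mould's spring ejector all the way forward so that it slides the plaster block out, and let the ejector spring back. Lay the block flat in the middle of the round wooden stand, and then stand the open steel pot upright in the middle of the block, setting both down gently. Never tip the pot over, and leave the jar, the pencil bucket and the pencil box where they are.

Things in the scene. Friction and masses are not known exactly. Their poses are not given: they have to be found in the camera images.
- mould: Fixed grey metal mould, base plate 262 x 95 x 8 mm. Origin: centre of its underside; +x is the direction of ejection, z up. Open-topped channel, 63 mm wide inside; walls 14 mm thick, tops 40 mm above the table, from x = -110 to +40 mm. Behind, an end wall (x = -124 to -112) and a spring tube (22 mm diameter, top 35 mm above the table) back to x = -209.
- mould_mouth (a point): Middle of the mould's open front end, on the channel floor: x = +40 mm in the mould's frame, 8 mm above the table. From here the bare base plate runs on 90 mm as a ledge to x = +130 mm.
- ejector (a joint): Travel of the spring ejector slide along the mould's +x: 0 = home (back), 0.080 m = fully forward on its stop. A spring returns it when released: 2.7 N at home rising to 9.9 N at the stop (block friction adds 1 to 3 N).
- ejector_tab (a point): Middle of the top edge of the ejector's upright steel tab, 8 mm thick along the mould's x, 44 mm wide, from 38 to 96 mm above the table; at x = -86 mm in the mould's frame when home; moves with the slide. Push its rear (-x) face towards the mould's +x. Below it a 56 mm wide pusher, front 8 mm ahead of the tab's middle, bears on the block's rear end.
- block: White plaster plinth block, 116 mm long (x), 60 wide (y), 30 high (z), 0.18 to 0.33 kg. Origin: centre of the underside. It starts in the mould's channel just ahead of the ejector, x along the mould's x, front end about level with the open end, top 2 mm below the wall tops. Ejector fully forward: about 80 mm of it stands out over the ledge, free to grip across its width.
- stand: Round dark wood display stand, 180 mm diameter, 12 mm thick, fixed. Origin: centre of the underside (its top is 12 mm above the table).
- pot: Plain open steel pot, a straight upright cylinder 54 mm in diameter and 75 mm high, wall 3 mm, empty, 0.1 to 0.2 kg. Origin: centre of the underside; z is its axis. Stands loose on the table.
- jar: Bystander: short clear glass jar with a white lid, 60 mm diameter, 65 mm high. Origin: centre of the underside.
- bucket: Bystander: steel bucket with coloured pencils, 96 mm diameter, about 200 mm high with the pencils. Origin: centre of the underside.
- pencil_box: Bystander: closed flat wooden box, 70 x 200 x 38 mm, at the far side. Origin: centre of the underside.
Mind the look-alikes: they are no part of the job. There is more than one size of the pot; the job needs the middle-sized.

How it is judged:
On the way, in this order (a step that is already met when the one before it is completed fails the run):
1. the ejector is pushed to its stop and has slid the block out along the ledge (value of joint ejector above 0.074 m and x of block in the frame of mould above 0.05 m and z of block in the frame of mould between 0.004 and 0.014 m), for 0.1 s.
2. the block lies flat and released in the middle of the stand (horizontal distance between block and stand below 0.028 m and height (world z) of block between 0.008 and 0.016 m and angle between block's own z axis and vertical below 0.08 rad and contact force between the fingers and block below 0.2 N), for 0.2 s.
At the end, for the whole second after the job is handed in: The block lies flat on the stand (within about 5 degrees) with its centre within 28 mm of the stand's centre; the pot stands upright on the block (within about 5 degrees), its centre within 15 mm of the block's; both are released and at rest, and the ejector is back home (within 5 mm) (all of step 2 and horizontal distance between pot and block below 0.015 m and z of pot in the frame of block between 0.026 and 0.034 m and angle between pot's own z axis and vertical below 0.08 rad and linear speed of each of block, pot below 0.02 m/s and contact force between the fingers and pot below 0.2 N and value of joint ejector below 0.005 m); the robot touches nothing.
It fails at once if the pot is tipped over (angle between pot's own z axis and vertical above 0.6 rad).
It fails at once if the block is put down hard on the stand (over 60 N) (contact force between block and stand above 60 N).
It fails at once if the pot is put down hard on the block (over 60 N) (contact force between pot and block above 60 N).
It fails at once if the jar, the pencil bucket or the pencil box is moved by more than 30 mm (distance of any of jar, bucket, pencil_box from where it was at the start of the episode above 0.03 m).
It also fails if it takes over 72 s, if anything falls off the work surface, if the arm or the gripper's body presses on something with over 40 N, if the wrist force passes 120 N, or if a joint passes its speed limit or range.

## Working session

There is one attempt and no reset: what is moved stays moved. The work goes in short steps, Python scripts to look and compute and a tool call to move; the robot and the scene stay as the last step left them, time stands still between calls to the robot, and variables do not carry over. Pictures are saved under pics/ and viewed, at most 12 in all, crops included, and the job is handed in when it is done.

Besides the shell and the picture viewer there is one more tool, called as name(argument=value, ...) on one line, values as JSON. drive_tool: Moves the arm, as the interface text tells. Shift numbers are shares of 0.1 m and turn numbers shares of 90 degrees, none past 1 either way. Its arguments: {"type":"object","properties":{"targets":{"type":"array","items":{"type":"object","properties":{"dx":{"type":"number","minimum":-1,"maximum":1},"dy":{"type":"number","minimum":-1,"maximum":1},"dz":{"type":"number","minimum":-1,"maximum":1},"yaw":{"type":"number","minimum":-1,"maximum":1},"fingers":{"type":"number"}}}},"squeeze":{"type":"number"}},"required":["targets"]}

```bash
mkdir -p pics; cat > h.py <<'E'
import numpy as np, cv2
from scipy.spatial.transform import Rotation as Ro
from workcell import readout, grab_frame, camera_info, workorder, bot
def tool():
    s=readout.observe(); T=np.eye(4); T[:3,:3]=Ro.from_euler('xyz',s['tool_rot']).as_matrix(); T[:3,3]=s['position']; return T
def snap(name):
    T=tool() if name=='wrist' else None
    c=camera_info(name); im=grab_frame(name)
    W=T@np.array(c['hand_eye']) if name=='wrist' else np.array(c['T'])
    return im,(c,W)
def ray(cam,uv,z):
    c,W=cam; K=np.array([[c['fx'],0,c['cx']],[0,c['fy'],c['cy']],[0,0,1]])
    p=cv2.undistortPoints(np.array(uv,float).reshape(-1,1,2),K,np.array(c['D'],float)).reshape(-1,2)
    d=np.c_[p[:,0],-p[:,1],-np.ones(len(p))]@W[:3,:3].T; o=W[:3,3]
    return o+d*((z-o[2])/d[:,2])[:,None]
def proj(cam,P):
    c,W=cam; K=np.array([[c['fx'],0,c['cx']],[0,c['fy'],c['cy']],[0,0,1]])
    q=(np.atleast_2d(P)-W[:3,3])@W[:3,:3]; q=q*[1,-1,-1]
    return cv2.projectPoints(q,np.zeros(3),np.zeros(3),K,np.array(c['D'],float))[0].reshape(-1,2)
E
python3 - <<'E'
from h import *
s=readout.observe(); print({k:np.round(v,3) for k,v in s.items()}, bot.pinch_z)
for n in ('top','side','wrist'):
    im,c=snap(n); cv2.imwrite(f'pics/{n}0.png',im); np.save(f'pics/{n}0.npy',im)
    print(n,np.round(c[1],3).tolist(),c[0]['fx'],c[0]['D'])
E
```

```text
{'clock': np.float64(0.0), 'qpos': array([ 1.126,  0.522, -0.036,  1.6  ,  0.021,  1.021, -0.113]), 'qd': array([ 0.   ,  0.   ,  0.001,  0.   ,  0.001,  0.001, -0.001]), 'joint_efforts': array([-1.0000e-03, -9.2712e+01,  1.9790e+00, -3.6993e+01,  1.8000e-02,
        8.0000e-03,  0.0000e+00]), 'position': array([ 0.229, -0.581,  0.205]), 'tool_rot': array([-3.14 ,  0.   ,  0.375]), 'force': array([-0.691,  0.239,  0.28 ]), 'moment': array([ 0.049, -0.045, -0.038]), 'finger_force': np.float64(0.0), 'grip_width': np.float64(0.085)} 0.0187
top [[-0.028, 0.993, -0.117, 0.399], [-1.0, -0.029, -0.008, -0.04], [-0.012, 0.117, 0.993, 1.244], [0.0, 0.0, 0.0, 1.0]] 512.138675008975 [-0.06959504  0.          0.          0.          0.        ]
side [[-0.79, 0.397, -0.468, 0.065], [-0.614, -0.498, 0.613, 0.58], [0.01, 0.771, 0.637, 0.71], [0.0, 0.0, 0.0, 1.0]] 401.1886436774079 [-0.02694769  0.          0.          0.          0.        ]
wrist [[0.366, 0.898, 0.244, 0.291], [-0.93, 0.354, 0.096, -0.556], [0.0, -0.262, 0.965, 0.374], [0.0, 0.0, 0.0, 1.0]] 296.17061504475186 [-0.05659998  0.          0.          0.          0.        ]
```

View pics/top0.png

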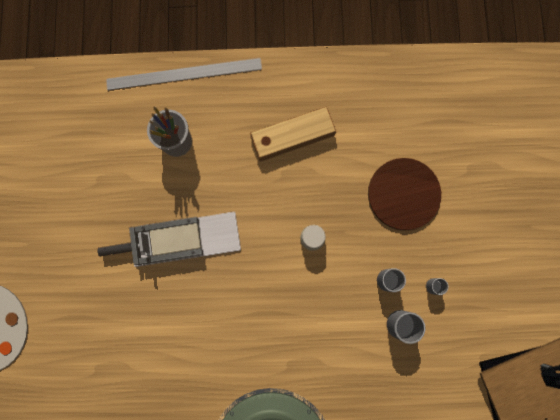

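View pics/side0.png

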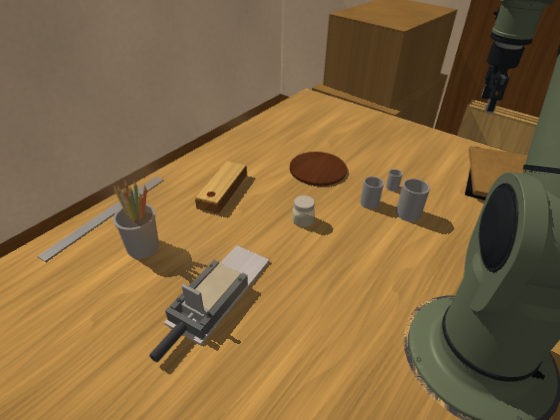

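The top view shows three pot candidates: (392,280) medium, (437,286) small and (406,327) large. The jar at (313,237) and the bucket at (168,130) are bystanders. I choose (392,280). The mould spans (100–240, 212–268) and ejects towards image right. The stand is at (404,194).

```bash
python3 - <<'E'
from h import *
im=cv2.imread('pics/top0.png'); c=camera_info('top'); cam=(c,np.array(c['T']))
hsv=cv2.cvtColor(im,cv2.COLOR_BGR2HSV)
def blobs(mask,roi,n=1):
    m=np.zeros_like(mask); x0,y0,x1,y1=roi; m[y0:y1,x0:x1]=mask[y0:y1,x0:x1]
    cs=cv2.findContours(m,cv2.RETR_EXTERNAL,cv2.CHAIN_APPROX_NONE)[0]
    return sorted(cs,key=cv2.contourArea)[::-1][:n]
def rect(ct,z):
    p=ray(cam,ct.reshape(-1,2),z)[:,:2].astype(np.float32); r=cv2.minAreaRect(p); return np.round(r[0],4),np.round(r[1],4),r[2],np.round(cv2.boxPoints(r),4).tolist()
gray=hsv[:,:,1]<70
led=((hsv[:,:,1]<40)&(hsv[:,:,2]>130)).astype(np.uint8)
print('ledge',rect(blobs(led,(195,200,250,270))[0],.008))
blk=((hsv[:,:,1]<110)&(hsv[:,:,2]>150)).astype(np.uint8)
print('block',rect(blobs(blk,(140,210,201,270))[0],.038))
st=((hsv[:,:,2]<110)&(im[:,:,2]>im[:,:,0]*1.8)).astype(np.uint8)
b=blobs(st,(350,140,460,245))[0]; p=ray(cam,b.reshape(-1,2),.012)[:,:2].astype(np.float32)
print('stand',cv2.fitEllipse(p), cv2.minEnclosingCircle(p))
g=(hsv[:,:,1]<90).astype(np.uint8)
for nm,roi,z in(('mid',(374,262,408,298),.075),('small',(424,272,452,300),.05),('big',(385,305,430,348),.09)):
    b=blobs(g,roi)[0]; p=ray(cam,b.reshape(-1,2),z)[:,:2].astype(np.float32)
    print(nm,cv2.boundingRect(b),cv2.fitEllipse(p),cv2.minEnclosingCircle(p))
b=blobs((gray&(hsv[:,:,2]>120)).astype(np.uint8),(295,220,330,255))[0]; p=ray(cam,b.reshape(-1,2),.065)[:,:2].astype(np.float32); print('jar',cv2.minEnclosingCircle(p))
a=cv2.resize(im[200:275,90:250],None,fx=4.8,fy=4,interpolation=3)[:, :768]
d=cv2.resize(im[255:350,360:460],None,fx=2.95,fy=2.95,interpolation=3)
o=np.zeros((300+d.shape[0],768,3),np.uint8); o[:300,:]=cv2.resize(im[200:275,90:250],(768,300),interpolation=3) ; o[300:,:d.shape[1]]=d
s=cv2.imread('pics/side0.png'); e=cv2.resize(s[165:230,355:435],(340,276),interpolation=3); o[300:576,310:650]=e
cv2.imwrite('pics/crop.png',o)
E
```

```text
ledge (array([0.5163, 0.1128]), array([0.0932, 0.0907]), 7.8445143699646, [[0.46399998664855957, 0.15139999985694885], [0.4763999879360199, 0.061500001698732376], [0.5687000155448914, 0.07419999688863754], [0.5562999844551086, 0.16410000622272491]])
block (array([0.504 , 0.2149]), array([0.0558, 0.1131]), 7.461004257202148, [[0.4690000116825104, 0.26739999651908875], [0.4837000072002411, 0.15520000457763672], [0.5389999747276306, 0.16249999403953552], [0.5242999792098999, 0.27469998598098755]])
stand ((0.5969099402427673, -0.3423888683319092), (0.1776408553123474, 0.1866685450077057), 76.69161987304688) ((0.595886766910553, -0.34435057640075684), 0.09461949020624161)
mid (377, 268, 29, 25) ((0.393286794424057, -0.286352276802063), (0.05371609330177307, 0.06490912288427353), 178.39707946777344) ((0.3936261534690857, -0.2859940826892853), 0.03264155238866806)
small (426, 278, 23, 17) ((0.3755941390991211, -0.39752745628356934), (0.038226861506700516, 0.05142842233181), 175.73135375976562) ((0.37678262591362, -0.3978401720523834), 0.025988055393099785)
big (387, 310, 39, 34) ((0.2895185053348541, -0.3108730614185333), (0.06834545731544495, 0.08791229873895645), 154.58302307128906) ((0.29202327132225037, -0.3112022578716278), 0.04383588582277298)
jar ((0.4985227882862091, -0.1121915951371193), 0.027299514040350914)
```

View pics/crop.png

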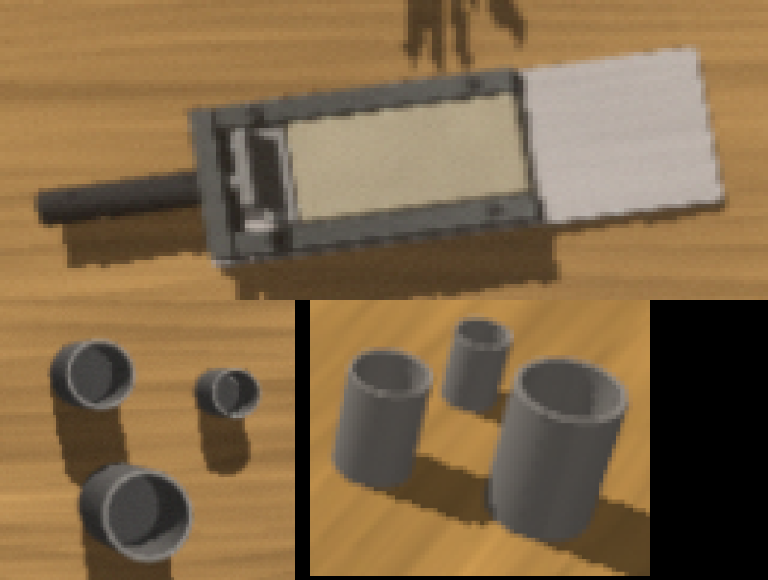

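The crop confirms it: three open steel pots, with the middle-sized one at (392,280) in the top picture. The ejector tab is at the left end of the mould channel. First I move over the pot for a closer look.

drive_tool(targets=[{"dx": 0.15, "dy": -0.1, "dz": -0.2, "fingers": 0}, {"dx": 0.28, "dy": -0.2, "dz": -0.2}, {"dx": 0.28, "dy": -0.2, "dz": -0.2}, {"dx": 0.28, "dy": -0.2, "dz": -0.2}, {"dx": 0.28, "dy": -0.2}, {"dx": 0.28, "dy": -0.2}, {"dx": 0.28, "dy": -0.2}, {"dx": 0.28, "dy": -0.2}, {"dx": 0.28, "dy": -0.2}, {"dx": 0.28, "dy": -0.2}, {"dx": 0.28, "dy": -0.2}, {"dx": 0.1, "dy": -0.1}, {"dx": 0}, {"dx": 0}])

```text
invalid input
```

```bash
python3 - <<'E'
from h import *
s=readout.observe(); print(s['clock'],s['position'],s['tool_rot'],s['qpos'])
im,cam=snap('wrist'); cv2.imwrite('pics/w1.png',im)
print(proj(cam,[[.393,-.29,.075],[.376,-.398,.05],[.29,-.311,.09],[.597,-.342,.012]]))
E
```

```text
0.15 [ 0.22868943 -0.58138647  0.20547708] [-3.14077982e+00  5.01000093e-05  3.74795122e-01] [ 1.12578425  0.5218657  -0.03631985  1.59984371  0.02119224  1.02108219
 -0.11279343]
[[  46.35327798  -83.88078662]
 [ 159.58608802  -14.76042857]
 [  27.18988926   31.25376484]
 [ 195.00547565 -218.05335912]]
```

View pics/w1.png

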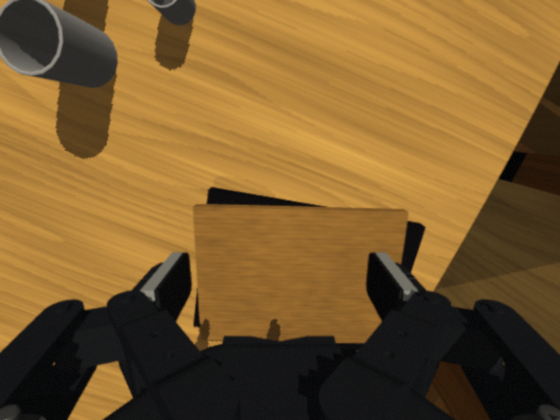

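The move was refused, so rows probably need every key. The wrist view still shows the start pose, with the fingers at the bottom and the large and small pots at top left (35,40) and (170,5).

drive_tool(targets=[{"dx": 0.15, "dy": -0.1, "dz": -0.2, "yaw": 0, "fingers": 0}, {"dx": 0.28, "dy": -0.2, "dz": -0.2, "yaw": 0, "fingers": 0}, {"dx": 0.28, "dy": -0.2, "dz": -0.2, "yaw": 0, "fingers": 0}, {"dx": 0.28, "dy": -0.2, "dz": -0.2, "yaw": 0, "fingers": 0}, {"dx": 0.28, "dy": -0.2, "dz": 0, "yaw": 0, "fingers": 0}, {"dx": 0.28, "dy": -0.2, "dz": 0, "yaw": 0, "fingers": 0}, {"dx": 0.28, "dy": -0.2, "dz": 0, "yaw": 0, "fingers": 0}, {"dx": 0.28, "dy": -0.2, "dz": 0, "yaw": 0, "fingers": 0}, {"dx": 0.28, "dy": -0.2, "dz": 0, "yaw": 0, "fingers": 0}, {"dx": 0.28, "dy": -0.2, "dz": 0, "yaw": 0, "fingers": 0}, {"dx": 0.15, "dy": -0.1, "dz": 0, "yaw": 0, "fingers": 0}, {"dx": 0, "dy": 0, "dz": 0, "yaw": 0, "fingers": 0}, {"dx": 0, "dy": 0, "dz": 0, "yaw": 0, "fingers": 0}], squeeze=30)

```text
clock: 1.5
position: [0.4178, -0.2924, 0.2858]
tool_rot: [-3.142, 0.0, 0.375]
force: [0.1, -0.1, 0.9]
grip_width: 0.0852
finger_force: 0.0
```

```bash
python3 - <<'E'
from h import *
s=readout.observe(); print(s['clock'],s['position'],s['tool_rot'],s['qpos'])
im,cam=snap('wrist'); cv2.imwrite('pics/w2.png',im); np.savez('pics/w2.npz',T=tool())
print(proj(cam,[[.393,-.29,.075],[.376,-.398,.05],[.29,-.311,.09],[.597,-.342,.012]]))
E
```

```text
1.5 [ 0.41783261 -0.29241103  0.28582857] [-3.14157018e+00  3.05782561e-04  3.75136136e-01] [ 0.63762215  0.2594094  -0.17721695  1.78840175  0.05104258  1.09841752
 -0.75269369]
[[269.98546976 197.32527031]
 [335.77392035 230.62557422]
 [256.89513231 273.915577  ]
 [358.82511792  67.8006567 ]]
```

View pics/w2.png

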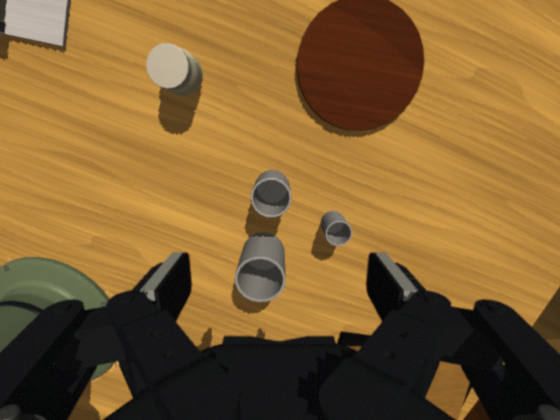

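```bash
python3 - <<'E'
from h import *
im=cv2.imread('pics/w2.png'); c=camera_info('wrist'); cam=(c,np.load('pics/w2.npz')['T']@np.array(c['hand_eye']))
hsv=cv2.cvtColor(im,cv2.COLOR_BGR2HSV)
st=((hsv[:,:,2]<110)&(im[:,:,2]>im[:,:,0]*1.8)).astype(np.uint8); m=np.zeros_like(st); m[0:150,270:460]=st[0:150,270:460]
b=max(cv2.findContours(m,0,1)[0],key=cv2.contourArea); p=ray(cam,b.reshape(-1,2),.012)[:,:2].astype(np.float32); print('stand',cv2.boundingRect(b),cv2.fitEllipse(p))
g=((hsv[:,:,1]<90)&(hsv[:,:,2]>35)).astype(np.uint8); m=np.zeros_like(g); m[150:245,225:320]=g[150:245,225:320]
for b in sorted(cv2.findContours(m,0,1)[0],key=cv2.contourArea)[::-1][:3]: 
    p=ray(cam,b.reshape(-1,2),.075)[:,:2].astype(np.float32); print('g',cv2.boundingRect(b),cv2.contourArea(b),cv2.minEnclosingCircle(p), p.min(0),p.max(0))
E
```

```text
stand (295, 0, 129, 137) ((0.5959699153900146, -0.3431437909603119), (0.17613643407821655, 0.1856854408979416), 75.50179290771484)
g (251, 170, 40, 48) 1430.0 ((0.3972049057483673, -0.2899547219276428), 0.031810298562049866) [ 0.3658086  -0.31766674] [ 0.4286168  -0.26461163]
g (245, 233, 37, 12) 301.0 ((0.3283669948577881, -0.30491507053375244), 0.024842429906129837) [ 0.31860828 -0.3281994 ] [ 0.34549367 -0.28163078]
```

The wrist view shows the medium pot's rim centred at (271,197), which gives (0.393, −0.291). The stand is at (360,65), the small pot at (335,230) and the large pot at (261,270). Next I go to the mould.

drive_tool(targets=[{"dx": 0.09, "dy": -0.17, "dz": 0, "yaw": 0, "fingers": 1}, {"dx": 0.18, "dy": -0.34, "dz": 0, "yaw": 0, "fingers": 1}, {"dx": 0.18, "dy": -0.34, "dz": 0, "yaw": 0, "fingers": 1}, {"dx": 0.18, "dy": -0.34, "dz": 0, "yaw": 0, "fingers": 1}, {"dx": 0.18, "dy": -0.34, "dz": 0, "yaw": 0, "fingers": 1}, {"dx": 0.18, "dy": -0.34, "dz": 0, "yaw": 0, "fingers": 1}, {"dx": 0.18, "dy": -0.34, "dz": 0, "yaw": 0, "fingers": 1}, {"dx": 0.18, "dy": -0.34, "dz": 0, "yaw": 0, "fingers": 1}, {"dx": 0.18, "dy": -0.34, "dz": 0, "yaw": 0, "fingers": 1}, {"dx": 0.18, "dy": -0.34, "dz": 0, "yaw": 0, "fingers": 1}, {"dx": 0.18, "dy": -0.34, "dz": 0, "yaw": 0, "fingers": 1}, {"dx": 0.18, "dy": -0.34, "dz": 0, "yaw": 0, "fingers": 1}, {"dx": 0.18, "dy": -0.34, "dz": 0, "yaw": 0, "fingers": 1}, {"dx": 0.18, "dy": -0.34, "dz": 0, "yaw": 0, "fingers": 1}, {"dx": 0.18, "dy": -0.34, "dz": 0, "yaw": 0, "fingers": 1}, {"dx": 0.18, "dy": -0.34, "dz": 0, "yaw": 0, "fingers": 1}, {"dx": 0.09, "dy": -0.17, "dz": 0, "yaw": 0, "fingers": 1}])

```text
clock: 3.25
position: [0.4871, 0.3215, 0.2855]
tool_rot: [-3.141, 0.0, 0.376]
force: [-1.1, -1.2, 0.2]
grip_width: 0.0001
finger_force: 0.0
```

drive_tool(targets=[{"dx": 0, "dy": 0, "dz": 0, "yaw": -0.05, "fingers": 1}, {"dx": 0, "dy": 0, "dz": 0, "yaw": -0.09, "fingers": 1}, {"dx": 0, "dy": 0, "dz": 0, "yaw": -0.09, "fingers": 1}, {"dx": 0, "dy": 0, "dz": 0, "yaw": -0.09, "fingers": 1}, {"dx": 0, "dy": 0, "dz": 0, "yaw": -0.09, "fingers": 1}, {"dx": 0, "dy": 0, "dz": 0, "yaw": -0.09, "fingers": 1}, {"dx": 0, "dy": 0, "dz": 0, "yaw": -0.09, "fingers": 1}, {"dx": 0, "dy": 0, "dz": 0, "yaw": -0.09, "fingers": 1}, {"dx": 0, "dy": 0, "dz": 0, "yaw": -0.09, "fingers": 1}, {"dx": 0, "dy": 0, "dz": 0, "yaw": -0.076, "fingers": 1}, {"dx": 0, "dy": 0, "dz": 0, "yaw": 0, "fingers": 1}, {"dx": 0, "dy": 0, "dz": 0, "yaw": 0, "fingers": 1}])

```text
clock: 4.45
position: [0.4874, 0.3185, 0.2857]
tool_rot: [-3.141, 0.0, 1.699]
force: [-0.5, -0.3, 0.9]
grip_width: 0.0001
finger_force: 0.0
```

```bash
python3 - <<'E'
from h import *
s=readout.observe(); print(s['clock'],s['position'],s['tool_rot'],s['qpos'],s['grip_width'])
im,cam=snap('wrist')
a=np.radians(-82.4); R=np.array([[np.cos(a),-np.sin(a)],[np.sin(a),np.cos(a)]])
def M(x,y,z): return [*(np.array([.5051,.1971])+R@[x,y]),z]
P=[M(-.086,y,.096) for y in(-.022,.022)]+[M(.130,-.0475,.008),M(.130,.0475,.008)]+[M(.04,y,.038) for y in (-.03,.03)]+[M(-.124,y,.04) for y in(-.0455,.0455)]
q=proj(cam,P); print(np.round(q,1))
for u,v in q: cv2.drawMarker(im,(int(u),int(v)),(0,0,255),0,8,1)
cv2.imwrite('pics/w3.png',im)
E
```

```text
4.45 [0.48741468 0.31854077 0.28568893] [-3.14127265e+00  2.02867898e-04  1.69855848e+00] [-0.1195801   0.47855721 -0.81283397  1.58646145  0.36208257  1.23439579
 -0.86962433] 9.586933615829009e-05
[[261.7 212.1]
 [296.7 212. ]
 [252.4 316.5]
 [306.6 316.3]
 [260.2 279.1]
 [298.6 278.9]
 [246.7 175.2]
 [311.3 174.9]]
```

View pics/w3.png

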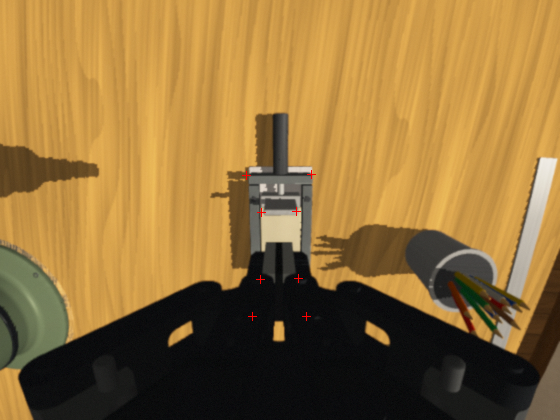

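The markers sit on the mould and tab: tab top at about (280,208), mould walls at columns 249–312. So the mould pose is right. I lower behind the tab and push.

drive_tool(targets=[{"dx": 0, "dy": 0, "dz": 0.2, "yaw": 0, "fingers": 1}, {"dx": 0, "dy": 0, "dz": 0.3, "yaw": 0, "fingers": 1}, {"dx": 0, "dy": 0, "dz": 0.3, "yaw": 0, "fingers": 1}, {"dx": 0, "dy": 0, "dz": 0.3, "yaw": 0, "fingers": 1}, {"dx": 0, "dy": 0, "dz": 0.3, "yaw": 0, "fingers": 1}, {"dx": 0, "dy": 0, "dz": 0.3, "yaw": 0, "fingers": 1}, {"dx": 0, "dy": 0, "dz": 0.3, "yaw": 0, "fingers": 1}, {"dx": 0, "dy": 0, "dz": 0.2, "yaw": 0, "fingers": 1}, {"dx": 0, "dy": 0, "dz": 0.04, "yaw": 0, "fingers": 1}, {"dx": 0, "dy": 0, "dz": 0, "yaw": 0, "fingers": 1}, {"dx": -0.1, "dy": 0, "dz": 0, "yaw": 0, "fingers": 1}, {"dx": -0.1, "dy": 0, "dz": 0, "yaw": 0, "fingers": 1}, {"dx": -0.06, "dy": 0, "dz": 0, "yaw": 0, "fingers": 1}, {"dx": -0.06, "dy": 0, "dz": 0, "yaw": 0, "fingers": 1}, {"dx": 0, "dy": 0, "dz": 0, "yaw": 0, "fingers": 1}])

```text
clock: 6.0
position: [0.4918, 0.2872, 0.0625]
tool_rot: [3.14, -0.001, 1.703]
force: [0.8, 3.2, 1.4]
grip_width: -0.0002
finger_force: 1.6
```

drive_tool(targets=[{"dx": -0.08, "dy": 0, "dz": 0, "yaw": 0, "fingers": 1}, {"dx": -0.08, "dy": 0, "dz": 0, "yaw": 0, "fingers": 1}, {"dx": -0.08, "dy": 0, "dz": 0, "yaw": 0, "fingers": 1}, {"dx": -0.08, "dy": 0, "dz": 0, "yaw": 0, "fingers": 1}, {"dx": -0.08, "dy": 0, "dz": 0, "yaw": 0, "fingers": 1}, {"dx": -0.08, "dy": 0, "dz": 0, "yaw": 0, "fingers": 1}, {"dx": -0.08, "dy": 0, "dz": 0, "yaw": 0, "fingers": 1}, {"dx": -0.08, "dy": 0, "dz": 0, "yaw": 0, "fingers": 1}, {"dx": -0.04, "dy": 0, "dz": 0, "yaw": 0, "fingers": 1}, {"dx": 0, "dy": 0, "dz": 0, "yaw": 0, "fingers": 1}])

```text
clock: 7.0
position: [0.5004, 0.2214, 0.0625]
tool_rot: [3.14, -0.002, 1.704]
force: [-1.5, 8.7, 4.4]
grip_width: -0.0
finger_force: 4.6
```

drive_tool(targets=[{"dx": -0.04, "dy": 0, "dz": 0, "yaw": 0, "fingers": 1}, {"dx": -0.04, "dy": 0, "dz": 0, "yaw": 0, "fingers": 1}, {"dx": 0, "dy": 0, "dz": 0, "yaw": 0, "fingers": 1}])

```text
clock: 7.3
position: [0.501, 0.2169, 0.0627]
tool_rot: [3.139, -0.007, 1.706]
force: [-2.5, 23.4, -1.3]
grip_width: 0.0001
finger_force: 12.0
```

drive_tool(targets=[{"dx": -0.03, "dy": 0, "dz": 0, "yaw": 0, "fingers": 1}, {"dx": -0.03, "dy": 0, "dz": 0, "yaw": 0, "fingers": 1}, {"dx": 0, "dy": 0, "dz": 0, "yaw": 0, "fingers": 1}])

```text
clock: 7.6
position: [0.501, 0.2164, 0.0631]
tool_rot: [3.138, -0.015, 1.71]
force: [-6.6, 50.1, -11.2]
grip_width: 0.0005
finger_force: 25.3
```

drive_tool(targets=[{"dx": 0.1, "dy": 0, "dz": 0, "yaw": 0, "fingers": 1}, {"dx": 0.15, "dy": 0, "dz": 0, "yaw": 0, "fingers": 1}, {"dx": 0.2, "dy": 0, "dz": 0, "yaw": 0, "fingers": 1}, {"dx": 0.2, "dy": 0, "dz": 0, "yaw": 0, "fingers": 1}, {"dx": 0.2, "dy": 0, "dz": 0, "yaw": 0, "fingers": 1}, {"dx": 0.2, "dy": 0, "dz": 0, "yaw": 0, "fingers": 1}, {"dx": 0.1, "dy": 0, "dz": 0, "yaw": 0, "fingers": 1}, {"dx": 0, "dy": 0, "dz": -0.3, "yaw": 0, "fingers": 0}, {"dx": 0, "dy": 0, "dz": -0.3, "yaw": 0, "fingers": 0}, {"dx": 0, "dy": 0, "dz": -0.3, "yaw": 0, "fingers": 0}, {"dx": 0, "dy": 0, "dz": -0.3, "yaw": 0, "fingers": 0}, {"dx": 0, "dy": 0, "dz": 0, "yaw": 0, "fingers": 0}, {"dx": 0, "dy": 0, "dz": 0, "yaw": 0, "fingers": 0}])

```text
clock: 8.9
position: [0.4871, 0.3196, 0.182]
tool_rot: [3.141, 0.001, 1.703]
force: [-1.1, -0.1, -0.8]
grip_width: 0.0852
finger_force: 0.0
```

```bash
python3 - <<'E'
from h import *
s=readout.observe(); print(s['clock'],s['position'],s['tool_rot'])
im,cam=snap('top')
hsv=cv2.cvtColor(im,cv2.COLOR_BGR2HSV); x0,y0,x1,y1=130,195,260,280
o=cv2.resize(im[y0:y1,x0:x1],None,fx=6,fy=6,interpolation=3)
blk=((hsv[:,:,1]>=40)&(hsv[:,:,1]<110)&(hsv[:,:,2]>150)).astype(np.uint8); m=np.zeros_like(blk); m[y0:y1,x0:x1]=blk[y0:y1,x0:x1]
for b in sorted(cv2.findContours(m,0,1)[0],key=cv2.contourArea)[::-1][:2]:
    p=ray(cam,b.reshape(-1,2),.038)[:,:2].astype(np.float32); print(cv2.boundingRect(b),cv2.minAreaRect(p),cv2.boxPoints(cv2.minAreaRect(p)).tolist())
cv2.imwrite('pics/t2.png',o)
E
```

```text
8.9 [0.4870836  0.31963616 0.18203731] [3.14089444e+00 5.66082697e-04 1.70286887e+00]
(183, 218, 50, 32) ((0.5155460834503174, 0.13614384829998016), (0.058443792164325714, 0.11403821408748627), 7.661139011383057) [[0.4789835810661316, 0.18875831365585327], [0.4941864609718323, 0.07573801279067993], [0.5521085858345032, 0.08352938294410706], [0.5369057059288025, 0.1965496838092804]]
(198, 211, 43, 38) ((0.5409848690032959, 0.08898601680994034), (0.12499425560235977, 0.06220532953739166), 52.186214447021484) [[0.47809669375419617, 0.05868177115917206], [0.5272394418716431, 0.020543858408927917], [0.6038730144500732, 0.11929026246070862], [0.5547302961349487, 0.15742817521095276]]
```

View pics/t2.png

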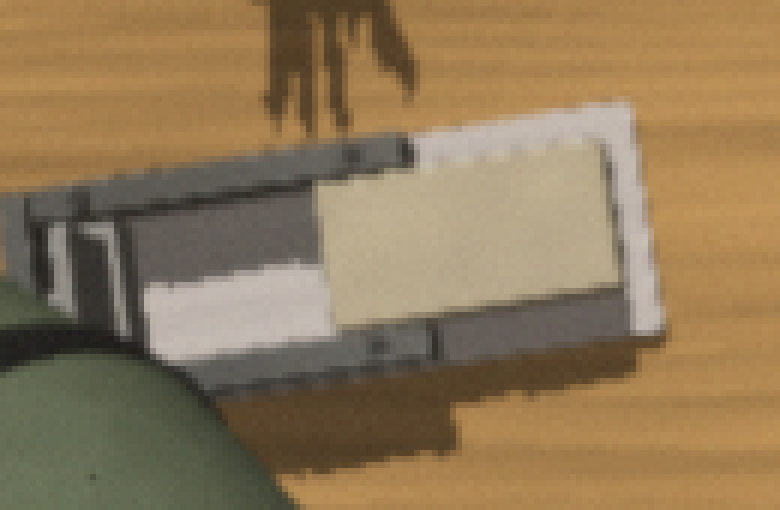

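The crop shows the ejector home. The block is out on the ledge, spanning (183–233, 218–250), with its centre at (0.5155, 0.136). Next I grasp it.

drive_tool(targets=[{"dx": -0.15, "dy": 0, "dz": 0, "yaw": 0, "fingers": 0}, {"dx": -0.3, "dy": 0.01, "dz": 0, "yaw": 0, "fingers": 0}, {"dx": -0.35, "dy": 0.01, "dz": 0, "yaw": 0, "fingers": 0}, {"dx": -0.35, "dy": 0.01, "dz": 0, "yaw": 0, "fingers": 0}, {"dx": -0.35, "dy": 0.01, "dz": 0, "yaw": 0, "fingers": 0}, {"dx": -0.25, "dy": 0, "dz": 0, "yaw": 0, "fingers": 0}, {"dx": -0.1, "dy": 0, "dz": 0.1, "yaw": 0, "fingers": 0}, {"dx": 0, "dy": 0, "dz": 0.3, "yaw": 0, "fingers": 0}, {"dx": 0, "dy": 0, "dz": 0.4, "yaw": 0, "fingers": 0}, {"dx": 0, "dy": 0, "dz": 0.4, "yaw": 0, "fingers": 0}, {"dx": 0, "dy": 0, "dz": 0.2, "yaw": 0, "fingers": 0}, {"dx": 0, "dy": 0, "dz": 0, "yaw": 0, "fingers": 0}])

```text
clock: 10.15
position: [0.5127, 0.1373, 0.0387]
tool_rot: [-3.136, 0.0, 1.705]
force: [-0.3, 0.5, -0.3]
grip_width: 0.0854
finger_force: 0.0
```

drive_tool(targets=[{"dx": 0, "dy": 0, "dz": 0.15, "yaw": 0, "fingers": 0}, {"dx": 0, "dy": 0, "dz": 0.15, "yaw": 0, "fingers": 0}, {"dx": 0, "dy": 0, "dz": 0.06, "yaw": 0, "fingers": 0}, {"dx": 0, "dy": 0, "dz": 0, "yaw": 0, "fingers": 0}, {"dx": 0, "dy": 0, "dz": 0, "yaw": 0, "fingers": 0}])

```text
clock: 10.65
position: [0.5154, 0.1377, 0.0062]
tool_rot: [3.141, -0.0, 1.704]
force: [0.1, 0.4, -0.2]
grip_width: 0.0855
finger_force: 0.0
```

drive_tool(targets=[{"dx": -0.015, "dy": 0, "dz": 0, "yaw": 0, "fingers": 0}, {"dx": 0, "dy": 0, "dz": 0, "yaw": 0, "fingers": 1}, {"dx": 0, "dy": 0, "dz": 0, "yaw": 0, "fingers": 1}, {"dx": 0, "dy": 0, "dz": 0, "yaw": 0, "fingers": 1}, {"dx": 0, "dy": 0, "dz": 0, "yaw": 0, "fingers": 1}, {"dx": 0, "dy": 0, "dz": 0, "yaw": 0, "fingers": 1}, {"dx": 0, "dy": 0, "dz": 0, "yaw": 0, "fingers": 1}], squeeze=40)

```text
clock: 11.35
position: [0.5155, 0.1359, 0.0067]
tool_rot: [3.141, 0.001, 1.703]
force: [-5.0, -1.8, 16.5]
grip_width: 0.057
finger_force: 39.0
```

drive_tool(targets=[{"dx": 0, "dy": 0, "dz": -0.03, "yaw": 0, "fingers": 1}, {"dx": 0, "dy": 0, "dz": -0.05, "yaw": 0, "fingers": 1}, {"dx": 0, "dy": 0, "dz": -0.1, "yaw": 0, "fingers": 1}, {"dx": 0, "dy": 0, "dz": -0.15, "yaw": 0, "fingers": 1}, {"dx": 0, "dy": 0, "dz": 0, "yaw": 0, "fingers": 1}, {"dx": 0, "dy": 0, "dz": 0, "yaw": 0, "fingers": 1}])

```text
clock: 11.95
position: [0.5158, 0.1359, 0.0394]
tool_rot: [3.141, 0.0, 1.703]
force: [-0.0, 0.8, -3.2]
grip_width: 0.0566
finger_force: 43.1
```

```bash
python3 - <<'E'
from h import *
im,cam=snap('side'); cv2.imwrite('pics/s2.png',cv2.resize(im[200:360,130:330],None,fx=3.5,fy=3.5,interpolation=3))
E
```

```text
(no output)
```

View pics/s2.png

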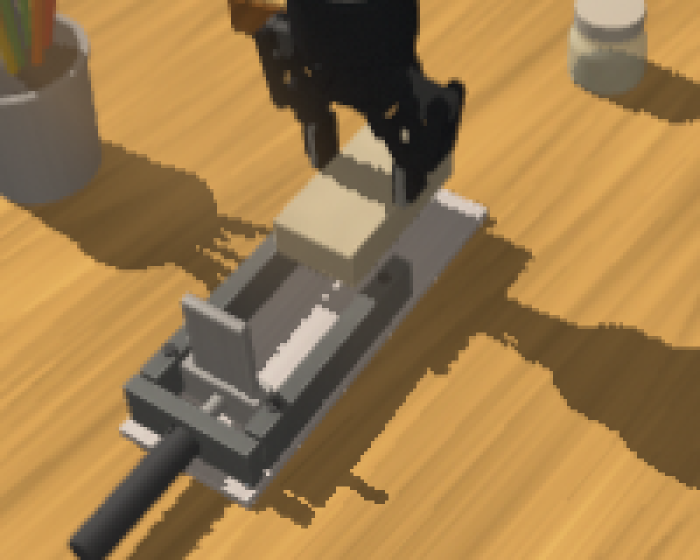

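The side crop shows the block held level between the fingers and the ejector back home. Next I carry it to the stand.

drive_tool(targets=[{"dx": 0, "dy": 0, "dz": -0.3, "yaw": 0, "fingers": 1}, {"dx": 0, "dy": 0, "dz": -0.35, "yaw": 0, "fingers": 1}, {"dx": -0.1, "dy": 0, "dz": -0.3, "yaw": 0, "fingers": 1}, {"dx": -0.2, "dy": 0.01, "dz": -0.1, "yaw": 0, "fingers": 1}, {"dx": -0.3, "dy": 0.01, "dz": 0, "yaw": 0, "fingers": 1}, {"dx": -0.3, "dy": 0.01, "dz": 0, "yaw": 0, "fingers": 1}, {"dx": -0.3, "dy": 0.01, "dz": 0, "yaw": 0, "fingers": 1}, {"dx": -0.3, "dy": 0.01, "dz": 0, "yaw": 0, "fingers": 1}, {"dx": -0.3, "dy": 0.01, "dz": 0, "yaw": 0, "fingers": 1}, {"dx": -0.3, "dy": 0.01, "dz": 0, "yaw": 0, "fingers": 1}, {"dx": -0.3, "dy": 0.01, "dz": 0, "yaw": 0, "fingers": 1}, {"dx": -0.3, "dy": 0.01, "dz": 0, "yaw": 0, "fingers": 1}, {"dx": -0.3, "dy": 0.01, "dz": 0, "yaw": 0, "fingers": 1}, {"dx": -0.3, "dy": 0.01, "dz": 0, "yaw": 0, "fingers": 1}, {"dx": -0.3, "dy": 0.01, "dz": 0, "yaw": 0, "fingers": 1}, {"dx": -0.3, "dy": 0.01, "dz": 0, "yaw": 0, "fingers": 1}, {"dx": -0.3, "dy": 0.01, "dz": 0, "yaw": 0, "fingers": 1}, {"dx": -0.3, "dy": 0.01, "dz": 0, "yaw": 0, "fingers": 1}, {"dx": -0.3, "dy": 0.01, "dz": 0, "yaw": 0, "fingers": 1}, {"dx": 0, "dy": 0.01, "dz": 0, "yaw": 0, "fingers": 1}])

```text
clock: 14.0
position: [0.5948, -0.3421, 0.1425]
tool_rot: [-3.14, 0.001, 1.699]
force: [-1.0, -0.5, -2.5]
grip_width: 0.0565
finger_force: 43.8
```

drive_tool(targets=[{"dx": -0.05, "dy": 0, "dz": 0, "yaw": 0, "fingers": 1}, {"dx": 0, "dy": 0, "dz": 0, "yaw": 0, "fingers": 1}])

```text
clock: 14.2
position: [0.5964, -0.3423, 0.1434]
tool_rot: [-3.141, -0.0, 1.704]
force: [-0.2, 0.4, -2.2]
grip_width: 0.0566
finger_force: 43.9
```

drive_tool(targets=[{"dx": 0, "dy": 0, "dz": 0.15, "yaw": 0, "fingers": 1}, {"dx": 0, "dy": 0, "dz": 0.25, "yaw": 0, "fingers": 1}, {"dx": 0, "dy": 0, "dz": 0.25, "yaw": 0, "fingers": 1}, {"dx": 0, "dy": 0, "dz": 0.25, "yaw": 0, "fingers": 1}, {"dx": 0, "dy": 0, "dz": 0.15, "yaw": 0, "fingers": 1}, {"dx": 0, "dy": 0, "dz": 0.1, "yaw": 0, "fingers": 1}, {"dx": 0, "dy": 0, "dz": 0.05, "yaw": 0, "fingers": 1}, {"dx": 0, "dy": 0, "dz": 0.03, "yaw": 0, "fingers": 1}, {"dx": 0, "dy": 0, "dz": 0, "yaw": 0, "fingers": 1}, {"dx": 0, "dy": 0, "dz": 0.02, "yaw": 0, "fingers": 1}, {"dx": 0, "dy": 0, "dz": 0.02, "yaw": 0, "fingers": 1}, {"dx": 0, "dy": 0, "dz": 0, "yaw": 0, "fingers": 1}])

```text
clock: 15.4
position: [0.5965, -0.3425, 0.0169]
tool_rot: [-3.142, 0.0, 1.704]
force: [-0.9, 0.5, -1.8]
grip_width: 0.0565
finger_force: 43.8
```

drive_tool(targets=[{"dx": 0, "dy": 0, "dz": 0.02, "yaw": 0, "fingers": 1}, {"dx": 0, "dy": 0, "dz": 0.015, "yaw": 0, "fingers": 1}, {"dx": 0, "dy": 0, "dz": 0.01, "yaw": 0, "fingers": 1}, {"dx": 0, "dy": 0, "dz": 0, "yaw": 0, "fingers": 1}])

```text
clock: 15.8
position: [0.5964, -0.3424, 0.0122]
tool_rot: [-3.141, -0.0, 1.704]
force: [-0.6, -0.1, -1.4]
grip_width: 0.0567
finger_force: 43.9
```

drive_tool(targets=[{"dx": 0, "dy": 0, "dz": 0.01, "yaw": 0, "fingers": 1}, {"dx": 0, "dy": 0, "dz": 0, "yaw": 0, "fingers": 1}])

```text
clock: 16.0
position: [0.5965, -0.3424, 0.0113]
tool_rot: [-3.142, -0.0, 1.704]
force: [0.5, 0.1, -1.7]
grip_width: 0.0566
finger_force: 43.9
```

drive_tool(targets=[{"dx": 0, "dy": 0, "dz": 0.01, "yaw": 0, "fingers": 1}, {"dx": 0, "dy": 0, "dz": 0, "yaw": 0, "fingers": 1}])

```text
clock: 16.2
position: [0.5966, -0.3425, 0.011]
tool_rot: [3.142, 0.0, 1.703]
force: [-4.0, 1.1, 7.3]
grip_width: 0.0565
finger_force: 47.6
```

drive_tool(targets=[{"dx": 0, "dy": 0, "dz": 0.005, "yaw": 0, "fingers": 1}, {"dx": 0, "dy": 0, "dz": 0, "yaw": 0, "fingers": 1}])

```text
clock: 16.4
position: [0.5966, -0.3425, 0.011]
tool_rot: [3.141, 0.001, 1.704]
force: [-5.5, 2.6, 14.0]
grip_width: 0.0563
finger_force: 49.3
```

drive_tool(targets=[{"dx": 0, "dy": 0, "dz": -0.005, "yaw": 0, "fingers": 1}, {"dx": 0, "dy": 0, "dz": 0, "yaw": 0, "fingers": 0.2}, {"dx": 0, "dy": 0, "dz": 0, "yaw": 0, "fingers": 0}, {"dx": 0, "dy": 0, "dz": 0, "yaw": 0, "fingers": 0}, {"dx": 0, "dy": 0, "dz": 0, "yaw": 0, "fingers": 0}, {"dx": 0, "dy": 0, "dz": 0, "yaw": 0, "fingers": 0}, {"dx": 0, "dy": 0, "dz": -0.1, "yaw": 0, "fingers": 0}, {"dx": 0, "dy": 0, "dz": -0.2, "yaw": 0, "fingers": 0}, {"dx": 0, "dy": 0, "dz": -0.4, "yaw": 0, "fingers": 0}, {"dx": 0, "dy": 0, "dz": -0.4, "yaw": 0, "fingers": 0}, {"dx": 0, "dy": 0, "dz": -0.4, "yaw": 0, "fingers": 0}, {"dx": 0, "dy": 0, "dz": -0.4, "yaw": 0, "fingers": 0}, {"dx": 0, "dy": 0, "dz": -0.1, "yaw": 0, "fingers": 0}, {"dx": 0, "dy": 0, "dz": 0, "yaw": 0, "fingers": 0}])

```text
clock: 17.8
position: [0.5973, -0.3426, 0.2137]
tool_rot: [3.138, 0.003, 1.704]
force: [0.3, 0.1, -1.4]
grip_width: 0.0855
finger_force: 0.0
```

```bash
python3 - <<'E'
from h import *
s=readout.observe(); print(s['clock'],s['position'],s['tool_rot'],s['qpos'])
for n,roi in (('wrist',None),('top',(360,150,450,240))):
    im,cam=snap(n); hsv=cv2.cvtColor(im,cv2.COLOR_BGR2HSV)
    m=((hsv[:,:,1]<130)&(hsv[:,:,2]>130)).astype(np.uint8)
    if roi: k=np.zeros_like(m); x0,y0,x1,y1=roi; k[y0:y1,x0:x1]=1; m&=k
    b=max(cv2.findContours(m,0,1)[0],key=cv2.contourArea); r=cv2.minAreaRect(ray(cam,b.reshape(-1,2),.042)[:,:2].astype(np.float32)); print(n,cv2.boundingRect(b),r)
    cv2.imwrite(f'pics/{n}5.png',im)
E
```

```text
17.8 [ 0.59730444 -0.34262339  0.21370768] [3.13839227e+00 2.53681672e-03 1.70360526e+00] [ 0.83996912  0.69905157 -0.69896667  1.38244122  0.45783547  1.21958071
  0.23493686]
wrist (252, 134, 53, 97) ((0.597648024559021, -0.34039586782455444), (0.059533435851335526, 0.11379141360521317), 7.663209438323975)
top (382, 178, 51, 31) ((0.5976823568344116, -0.3418568968772888), (0.05941866338253021, 0.11487989872694016), 7.574286937713623)
```

View pics/wrist5.png

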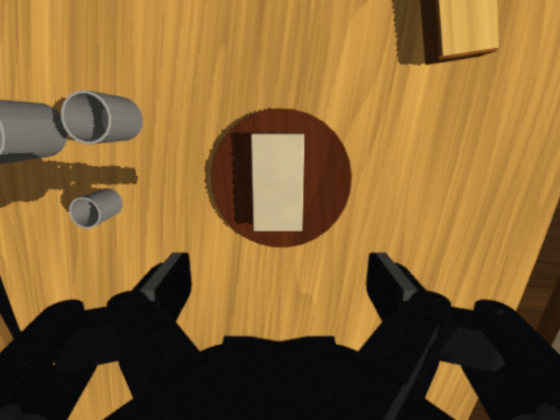

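The wrist view shows the block lying flat in the middle of the stand: centre at pixel (278,182), world (0.5975, −0.3415). The medium pot is at (90,118). Next I go over the pot.

drive_tool(targets=[{"dx": 0.05, "dy": -0.14, "dz": 0, "yaw": 0, "fingers": 0}, {"dx": 0.11, "dy": -0.28, "dz": 0, "yaw": 0, "fingers": 0}, {"dx": 0.11, "dy": -0.28, "dz": 0, "yaw": 0, "fingers": 0}, {"dx": 0.11, "dy": -0.28, "dz": 0, "yaw": 0, "fingers": 0}, {"dx": 0.11, "dy": -0.28, "dz": 0, "yaw": 0, "fingers": 0}, {"dx": 0.11, "dy": -0.28, "dz": 0, "yaw": 0, "fingers": 0}, {"dx": 0.11, "dy": -0.28, "dz": 0, "yaw": 0, "fingers": 0}, {"dx": 0.06, "dy": -0.14, "dz": 0, "yaw": 0, "fingers": 0}, {"dx": 0, "dy": 0, "dz": 0, "yaw": 0.08, "fingers": 0}, {"dx": 0, "dy": 0, "dz": 0, "yaw": 0.08, "fingers": 0}, {"dx": 0, "dy": 0, "dz": 0, "yaw": 0.08, "fingers": 0}, {"dx": 0, "dy": 0, "dz": 0, "yaw": 0.08, "fingers": 0}, {"dx": 0, "dy": 0, "dz": 0, "yaw": 0.08, "fingers": 0}, {"dx": 0, "dy": 0, "dz": 0, "yaw": 0.08, "fingers": 0}, {"dx": 0, "dy": 0, "dz": 0, "yaw": 0.08, "fingers": 0}, {"dx": 0, "dy": 0, "dz": 0, "yaw": 0.08, "fingers": 0}, {"dx": 0, "dy": 0, "dz": 0, "yaw": 0.02, "fingers": 0}, {"dx": 0, "dy": 0, "dz": 0, "yaw": 0, "fingers": 0}, {"dx": 0, "dy": 0, "dz": 0, "yaw": 0, "fingers": 0}])

```text
clock: 19.8
position: [0.3919, -0.2919, 0.21]
tool_rot: [-3.141, 0.0, 0.67]
force: [0.1, 0.0, -0.3]
grip_width: 0.085
finger_force: 0.0
```

```bash
python3 - <<'E'
from h import *
s=readout.observe(); print(s['clock'],s['position'],s['tool_rot'],s['qpos'])
im,cam=snap('wrist')
u,v=proj(cam,[.393,-.291,.075])[0]; print(u,v)
circ=np.array([[.393+.027*np.cos(t),-.291+.027*np.sin(t),.075] for t in np.linspace(0,6.28,13)])
for p in proj(cam,circ): cv2.circle(im,(int(p[0]),int(p[1])),1,(0,0,255),-1)
hsv=cv2.cvtColor(im,cv2.COLOR_BGR2HSV); print(hsv[int(v)-30:int(v)+31:6,int(u)].tolist())
cv2.imwrite('pics/w6.png',im)
E
```

```text
19.8 [ 0.39187998 -0.29189842  0.21003127] [-3.14087257e+00  7.98127687e-05  6.70083949e-01] [ 0.97018709  0.34352185 -0.5656092   1.9232127   0.22543182  0.93804969
 -0.60417316]
278.57473450421827 191.99340119000513
[[22, 25, 112], [18, 23, 164], [21, 25, 71], [20, 22, 71], [21, 25, 72], [21, 24, 74], [15, 21, 72], [17, 31, 73], [19, 24, 116], [18, 31, 150], [18, 166, 192]]
```

View pics/w6.png

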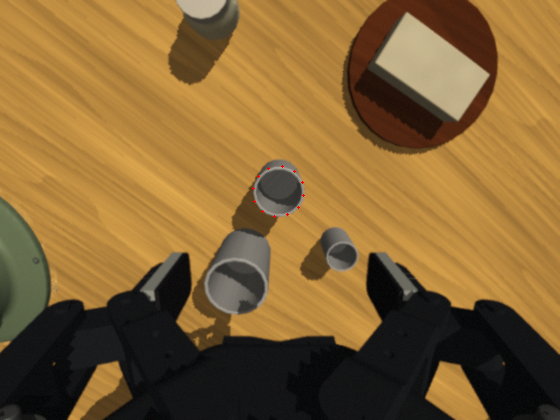

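The overlaid circle matches the medium pot's rim at (279,192). I descend and grip.

drive_tool(targets=[{"dx": 0.01, "dy": 0, "dz": 0.2, "yaw": 0, "fingers": 0}, {"dx": 0, "dy": 0, "dz": 0.3, "yaw": 0, "fingers": 0}, {"dx": 0, "dy": 0, "dz": 0.3, "yaw": 0, "fingers": 0}, {"dx": 0, "dy": 0, "dz": 0.3, "yaw": 0, "fingers": 0}, {"dx": 0, "dy": 0, "dz": 0.3, "yaw": 0, "fingers": 0}, {"dx": 0, "dy": 0, "dz": 0.2, "yaw": 0, "fingers": 0}, {"dx": 0, "dy": 0, "dz": 0.15, "yaw": 0, "fingers": 0}, {"dx": 0, "dy": 0, "dz": 0, "yaw": 0, "fingers": 0}, {"dx": 0, "dy": 0, "dz": 0, "yaw": 0, "fingers": 0}])

```text
clock: 20.75
position: [0.3929, -0.2914, 0.0356]
tool_rot: [-3.141, -0.0, 0.668]
force: [0.6, -0.4, 1.0]
grip_width: 0.0855
finger_force: 0.0
```

drive_tool(targets=[{"dx": 0, "dy": 0, "dz": 0, "yaw": 0, "fingers": 1}, {"dx": 0, "dy": 0, "dz": 0, "yaw": 0, "fingers": 1}, {"dx": 0, "dy": 0, "dz": 0, "yaw": 0, "fingers": 1}, {"dx": 0, "dy": 0, "dz": 0, "yaw": 0, "fingers": 1}, {"dx": 0, "dy": 0, "dz": 0, "yaw": 0, "fingers": 1}, {"dx": 0, "dy": 0, "dz": 0, "yaw": 0, "fingers": 1}, {"dx": 0, "dy": 0, "dz": 0, "yaw": 0, "fingers": 1}], squeeze=30)

```text
clock: 21.45
position: [0.3932, -0.2917, 0.0364]
tool_rot: [3.14, -0.0, 0.667]
force: [-2.8, 2.7, 14.4]
grip_width: 0.0525
finger_force: 28.8
```

drive_tool(targets=[{"dx": 0, "dy": 0, "dz": -0.02, "yaw": 0, "fingers": 1}, {"dx": 0, "dy": 0, "dz": -0.05, "yaw": 0, "fingers": 1}, {"dx": 0, "dy": 0, "dz": -0.1, "yaw": 0, "fingers": 1}, {"dx": 0, "dy": 0, "dz": -0.2, "yaw": 0, "fingers": 1}, {"dx": 0, "dy": 0, "dz": -0.3, "yaw": 0, "fingers": 1}, {"dx": 0, "dy": 0, "dz": -0.3, "yaw": 0, "fingers": 1}, {"dx": 0, "dy": 0, "dz": -0.2, "yaw": 0, "fingers": 1}, {"dx": 0.08, "dy": 0.1, "dz": 0, "yaw": 0, "fingers": 1}, {"dx": 0.16, "dy": 0.21, "dz": 0, "yaw": 0, "fingers": 1}, {"dx": 0.16, "dy": 0.21, "dz": 0, "yaw": 0, "fingers": 1}, {"dx": 0.16, "dy": 0.21, "dz": 0, "yaw": 0, "fingers": 1}, {"dx": 0.16, "dy": 0.21, "dz": 0, "yaw": 0, "fingers": 1}, {"dx": 0.16, "dy": 0.21, "dz": 0, "yaw": 0, "fingers": 1}, {"dx": 0.16, "dy": 0.2, "dz": 0, "yaw": 0, "fingers": 1}, {"dx": 0.16, "dy": 0.2, "dz": 0, "yaw": 0, "fingers": 1}, {"dx": 0.1, "dy": 0.1, "dz": 0, "yaw": 0, "fingers": 1}, {"dx": 0, "dy": 0, "dz": 0, "yaw": 0, "fingers": 1}, {"dx": 0, "dy": 0, "dz": 0, "yaw": 0, "fingers": 1}])

```text
clock: 23.25
position: [0.5967, -0.3403, 0.1515]
tool_rot: [-3.14, 0.001, 0.667]
force: [-0.2, -0.4, -0.8]
grip_width: 0.052
finger_force: 31.9
```

drive_tool(targets=[{"dx": 0, "dy": 0.01, "dz": 0.1, "yaw": 0, "fingers": 1}, {"dx": 0, "dy": 0, "dz": 0.15, "yaw": 0, "fingers": 1}, {"dx": 0, "dy": 0, "dz": 0.15, "yaw": 0, "fingers": 1}, {"dx": 0, "dy": 0, "dz": 0.12, "yaw": 0, "fingers": 1}, {"dx": 0, "dy": 0, "dz": 0.08, "yaw": 0, "fingers": 1}, {"dx": 0, "dy": 0, "dz": 0.05, "yaw": 0, "fingers": 1}, {"dx": 0, "dy": 0, "dz": 0.03, "yaw": 0, "fingers": 1}, {"dx": 0, "dy": 0, "dz": 0, "yaw": 0, "fingers": 1}, {"dx": 0, "dy": 0, "dz": 0, "yaw": 0, "fingers": 1}])

```text
clock: 24.15
position: [0.5979, -0.3415, 0.0848]
tool_rot: [3.141, -0.0, 0.667]
force: [-0.5, 0.5, -1.6]
grip_width: 0.0523
finger_force: 31.9
```

drive_tool(targets=[{"dx": 0, "dy": 0, "dz": 0.015, "yaw": 0, "fingers": 1}, {"dx": 0, "dy": 0, "dz": 0.01, "yaw": 0, "fingers": 1}, {"dx": 0, "dy": 0, "dz": 0, "yaw": 0, "fingers": 1}])

```text
clock: 24.45
position: [0.5976, -0.3414, 0.0818]
tool_rot: [-3.142, 0.0, 0.667]
force: [0.1, 0.5, -1.0]
grip_width: 0.052
finger_force: 31.9
```

drive_tool(targets=[{"dx": 0, "dy": 0, "dz": 0.015, "yaw": 0, "fingers": 1}, {"dx": 0, "dy": 0, "dz": 0.01, "yaw": 0, "fingers": 1}, {"dx": 0, "dy": 0, "dz": 0, "yaw": 0, "fingers": 1}])

```text
clock: 24.75
position: [0.5975, -0.3414, 0.0792]
tool_rot: [-3.141, 0.0, 0.667]
force: [-0.7, 0.9, -1.0]
grip_width: 0.0523
finger_force: 31.9
```

drive_tool(targets=[{"dx": 0, "dy": 0, "dz": 0.008, "yaw": 0, "fingers": 1}, {"dx": 0, "dy": 0, "dz": 0, "yaw": 0, "fingers": 1}])

```text
clock: 24.95
position: [0.5978, -0.3414, 0.0787]
tool_rot: [3.141, -0.0, 0.667]
force: [-0.3, 0.3, 0.1]
grip_width: 0.0524
finger_force: 32.0
```

drive_tool(targets=[{"dx": 0, "dy": 0, "dz": 0.005, "yaw": 0, "fingers": 1}, {"dx": 0, "dy": 0, "dz": 0, "yaw": 0, "fingers": 1}])

```text
clock: 25.15
position: [0.5979, -0.3414, 0.0787]
tool_rot: [3.141, -0.0, 0.667]
force: [-1.0, 1.8, 7.3]
grip_width: 0.0522
finger_force: 32.5
```

Contact is gentle at 7 N. I release and lift clear.

drive_tool(targets=[{"dx": 0, "dy": 0, "dz": 0, "yaw": 0, "fingers": 0.3}, {"dx": 0, "dy": 0, "dz": 0, "yaw": 0, "fingers": 0}, {"dx": 0, "dy": 0, "dz": 0, "yaw": 0, "fingers": 0}, {"dx": 0, "dy": 0, "dz": 0, "yaw": 0, "fingers": 0}, {"dx": 0, "dy": 0, "dz": 0, "yaw": 0, "fingers": 0}, {"dx": 0, "dy": 0, "dz": 0, "yaw": 0, "fingers": 0}, {"dx": 0, "dy": 0, "dz": -0.1, "yaw": 0, "fingers": 0}, {"dx": 0, "dy": 0, "dz": -0.2, "yaw": 0, "fingers": 0}, {"dx": 0, "dy": 0, "dz": -0.3, "yaw": 0, "fingers": 0}, {"dx": 0, "dy": 0, "dz": -0.3, "yaw": 0, "fingers": 0}, {"dx": 0, "dy": 0, "dz": -0.3, "yaw": 0, "fingers": 0}, {"dx": 0, "dy": 0, "dz": -0.3, "yaw": 0, "fingers": 0}, {"dx": 0, "dy": 0, "dz": -0.1, "yaw": 0, "fingers": 0}, {"dx": 0, "dy": 0, "dz": 0, "yaw": 0, "fingers": 0}, {"dx": 0, "dy": 0, "dz": 0, "yaw": 0, "fingers": 0}])

```text
clock: 26.65
position: [0.5973, -0.3414, 0.2374]
tool_rot: [-3.141, 0.0, 0.667]
force: [-0.6, -0.1, -0.3]
grip_width: 0.0854
finger_force: 0.0
```

```bash
python3 - <<'E'
from h import *
im,cam=snap('wrist'); im2,c2=snap('side')
circ=np.array([[.5977+.027*np.cos(t),-.3414+.027*np.sin(t),.117] for t in np.linspace(0,6.28,13)])
for p in proj(cam,circ): cv2.circle(im,(int(p[0]),int(p[1])),1,(0,0,255),-1)
o=np.zeros((420,800,3),np.uint8); o[:,:400]=im[:,100:500]; o[:,400:]=cv2.resize(im2[100:310,120:320],(400,420),interpolation=3)
cv2.imwrite('pics/f.png',o)
E
```

```text
(no output)
```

View pics/f.png

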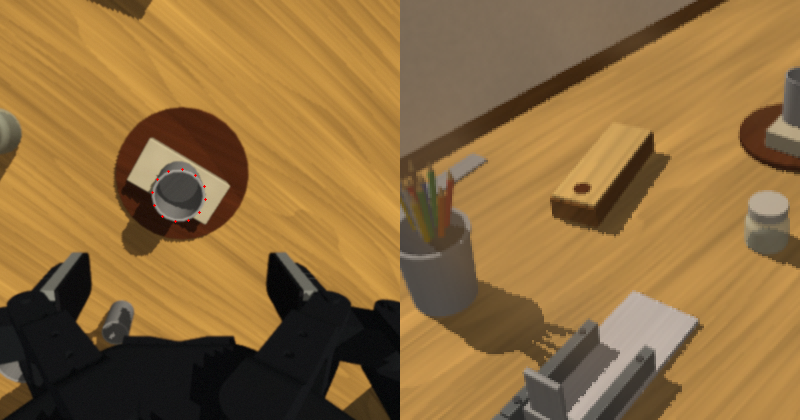

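The pot stands upright in the middle of the block, with its rim at (179,193) on the predicted circle. The ejector is home, the bystanders are in place, and the gripper is clear above.

```bash
python3 -c "
from workcell import workorder
print(workorder.job_done())"
```

```text
the job is handed in; nothing more can be done
None
```

The job is handed in after about 27 s of robot time: the block lies flat in the middle of the stand, the middle-sized pot stands upright on it, the ejector is back home and the bystanders look unmoved in the last picture; no verdict came back.

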